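# Scoop the wheels out of the kit tray

## Robot

A 6-joint arm with a two-finger parallel gripper is mounted at the origin on the work surface. World frame = base frame: x ahead of the robot, y to its left, z up, the work surface at z = 0. Lengths are in mm, angles in degrees, forces in N, time in s.
With the tool pointing down it reaches from about 300 to 850 mm from the base axis. Payload 4.2 kg.
Tool frame: the origin (TCP) lies between the finger pads; the fingertips stand 22 mm ahead of it and the grasp point (between the pads) lies 3 mm ahead of it; z points along the fingers, y is the direction in which the jaws open and shut (so a half turn about z gives the same grasp; the last joint's range is limited). The gripper opens to 91 mm and grips with 3 to 60 N. Pads are 32 mm wide; open, the fingers measure 118 mm over their backs; the gripper's body (76 mm by 178 mm) begins 60 mm behind the grasp point.
Start: joints at [67.265, 18.312, 89.639, -0, 72.044, -1.146], TCP at [211.572, 534.676, 235.976] pointing down, gripper open.
Joint ranges: [-177.97, 177.97], [-48.28, 115.42], [12.27, 149.76], [-77.06, 257.06], [2.81, 150.46], [-146.56, 146.56]. Speed limits (degrees/s): [147.25, 147.25, 180, 180, 180, 180].

## Interface

Orientations are given as [roll, pitch, yaw] about the fixed x, y, z axes, in that order (R = Rz(yaw) Ry(pitch) Rx(roll)).
In Python, from workcell import telemetry, cams, env gives the robot as it stands.
- The arm moves only by the shell command python3 -m inch 'ROWS' [FORCE]. ROWS is JSON, a list of rows, each an object of numbers: "x", "y", "z": the shift along the tool's x, y, z in cm; "yaw": the turn about the tool's z in units of 5 degrees (1.0 is 5 degrees); "gripper": the gripper's target within -1 to 1 (fully open at 1, half-way at 0, shut at -1). A call has 1 to 12 rows; each row shifts and turns the commanded pose from where the row before left it, along the tool's axes as they then stand; what a row does not reach is not made up. A row lasts 1/12 s, in which the tool goes at most 41.7 mm and 7.16 degrees, less where a joint would pass 70% of its speed; a pose out of reach is approached as far as the arm can. A call is refused whole if a number of a shift passes 4.17 or a number of a turn 1, either way. A call with a gripper value outside its range is refused whole. The fingers move at their own pace and stop on an object; FORCE is the grip in N (left out, the last holds). Time passes only in rows, so rows that do not move let the fingers close. It gives the time, the measured TCP pose, the force and the opening at its end, in the units of the state.
- telemetry.state(): the state, without advancing time (a new reading comes with each control period).
- cams.grab_frame(name): name is "scene" or "top" or "wrist"; returns a dict with "pixels" (384x512x3 uint8, red, green, blue), "mtx" (3x3 intrinsics, pixels), "distortion" ([k1, k2, p1, p2, k3] as OpenCV has them; the pictures are not rectified), "rvec" (rotation vector, rad) and "tvec" (3), from world to camera coordinates, as OpenCV has them. Camera axes: x right, y down, z forward; pixel columns grow to the right and rows downward; lengths in mm; the calibration is good to about 2 mm. A picture is of the moment at which its call begins. There is no depth.
- env.job_done(): hands the job in, once; it reports no verdict.
The state is a dict: "time_s": time; "qpos": joint angles; "qvel": joint speeds; "effort": joint torques, N m; "ee_pos": TCP position; "ee_rot": TCP orientation; "force": force on the tool from outside, world axes, zero at the start; "torque": the same for the moment, N m; "gripper_width": finger opening in mm.
Only numpy, scipy, OpenCV 4.12 (cv2) and the standard library are available. Lean on these libraries where they do the work, as an engineer would, in place of code of your own. Each camera call takes 0.05 s, during which the arm holds its last target. There are 200 camera calls.

## Task

With the wire-bottomed scoop, not the solid-bottomed one, scoop both wheels together out of the black tray, letting the small steel balls drop through so that they stay in the tray. Then set the loaded scoop down upright in the middle of the cork mat, wheels still in it. Handle the wheels only with the scoop: the gripper must not touch them.

Things in the scene. Friction and masses are not known exactly. Their poses are not given: they have to be found in the camera images.
- scoop_grip (a point): centre of the wire-bottomed scoop's black grip block: 14 mm thick (x), 74 mm long (y), 28 mm high (z), 100 mm straight above the middle of the scoop's underside. Axes as scoop. A thin upright strap at each side (y = +-50 mm) carries it
- scoop: wire-bottomed steel scoop, loose, about 0.18 kg (a solid-bottomed twin, also 114 mm tall, may stand in the way). Origin: middle of its underside; z up, +x to its open front. Bar tips at x = 40 mm, back wall at x = -42 mm; 105 mm wide outside, 98 inside; walls 28 mm high. Bottom: six bars 3 mm thick along x, 17 mm gaps, their tops 3.5 mm above the underside
- tray: black open tray, fixed to the table, 228 mm (x) by 144 mm (y) outside, 40 mm high; walls and floor 4 mm thick, so 220 by 136 mm inside. Its origin is the centre of its underside (on the table); its +x axis points along its length, away from the robot, to the far end wall
- wheel_a: smooth hard-plastic grey wheel, bun-shaped: 30 mm across, 20 mm high, rounded edge with a dark band round it, white hub with a dark axle hole; lies flat on the tray floor, in the half of the tray that is farther from the robot. 20 g. Its origin is its centre. Low friction (about 0.3), to the left (+y) of the tray's middle line
- wheel_b: smooth hard-plastic grey wheel, bun-shaped: 30 mm across, 20 mm high, rounded edge with a dark band round it, white hub with a dark axle hole; lies flat on the tray floor, in the half of the tray that is farther from the robot. 20 g. Its origin is its centre. Low friction (about 0.3), to the right (-y) of the tray's middle line
- ball_a: polished steel caster ball, 10 mm across, loose on the tray floor; rolls easily and fits between the scoop's bars. Its origin is its centre; starts near the far end wall
- ball_b: polished steel caster ball, 10 mm across, loose on the tray floor; rolls easily and fits between the scoop's bars. Its origin is its centre; starts about the middle of the tray's length
- ball_c: polished steel caster ball, 10 mm across, loose on the tray floor; rolls easily and fits between the scoop's bars. Its origin is its centre; starts near the far end wall
- mat: square cork mat, 140 by 140 mm, 3 mm thick, fixed flat on the table. Its origin is the centre of its underside; z is up

How it is judged (in metres and radians):
On the way:
1. both wheels lie in the wire-bottomed scoop, lifted clear of the tray, with all three balls left in the tray (height (world z) of scoop_grip above 0.145 m and x of wheel_a in the frame of scoop_grip between -0.045 and 0.045 m and y of wheel_a in the frame of scoop_grip between -0.055 and 0.055 m and z of wheel_a in the frame of scoop_grip between -0.105 and -0.05 m and x of wheel_b in the frame of scoop_grip between -0.045 and 0.045 m and y of wheel_b in the frame of scoop_grip between -0.055 and 0.055 m and z of wheel_b in the frame of scoop_grip between -0.105 and -0.05 m and x of ball_a in the frame of tray between -0.114 and 0.114 m and y of ball_a in the frame of tray between -0.072 and 0.072 m and z of ball_a in the frame of tray between 0 and 0.03 m and x of ball_b in the frame of tray between -0.114 and 0.114 m and y of ball_b in the frame of tray between -0.072 and 0.072 m and z of ball_b in the frame of tray between 0 and 0.03 m and x of ball_c in the frame of tray between -0.114 and 0.114 m and y of ball_c in the frame of tray between -0.072 and 0.072 m and z of ball_c in the frame of tray between 0 and 0.03 m), for 0.2 s.
At the end, for the whole second after the job is handed in: the wire-bottomed scoop stands at rest on the mat, upright within 10 degrees, its middle within 30 mm of the mat's middle; both wheels lie in it and all three balls lie in the tray (horizontal distance between scoop_grip and mat below 0.03 m and height (world z) of scoop_grip between 0.098 and 0.112 m and angle between scoop_grip's own z axis and vertical below 0.175 rad and linear speed of scoop below 0.02 m/s and x of wheel_a in the frame of scoop_grip between -0.045 and 0.045 m and y of wheel_a in the frame of scoop_grip between -0.055 and 0.055 m and z of wheel_a in the frame of scoop_grip between -0.105 and -0.05 m and x of wheel_b in the frame of scoop_grip between -0.045 and 0.045 m and y of wheel_b in the frame of scoop_grip between -0.055 and 0.055 m and z of wheel_b in the frame of scoop_grip between -0.105 and -0.05 m and x of ball_a in the frame of tray between -0.114 and 0.114 m and y of ball_a in the frame of tray between -0.072 and 0.072 m and z of ball_a in the frame of tray between 0 and 0.03 m and x of ball_b in the frame of tray between -0.114 and 0.114 m and y of ball_b in the frame of tray between -0.072 and 0.072 m and z of ball_b in the frame of tray between 0 and 0.03 m and x of ball_c in the frame of tray between -0.114 and 0.114 m and y of ball_c in the frame of tray between -0.072 and 0.072 m and z of ball_c in the frame of tray between 0 and 0.03 m); the robot touches nothing.
It fails at once if the gripper's fingers touch a wheel (contact force between the fingers and wheel_a above 0.5 N or contact force between the fingers and wheel_b above 0.5 N).
It also fails if it takes over 61 s, if anything falls off the work surface, if the arm or the gripper's body presses on something with over 40 N, if the wrist force passes 120 N, or if a joint passes its speed limit or range.

## Working session

There is one attempt and no reset: what is moved stays moved. The work goes in short steps, Python scripts to look and compute and a shell command to move; the robot and the scene stay as the last step left them, time stands still between calls to the robot, and variables do not carry over. Pictures are saved under pics/ and viewed, about 8 in all and at most 12, crops included, and the job is handed in when it is done.

```bash
ls; mkdir -p pics
cat > h.py <<'E'
import cv2, numpy as np, pickle
from workcell import telemetry, cams, env
def grab(n, f):
    d=cams.grab_frame(n); cv2.imwrite(f'pics/{f}.png', cv2.cvtColor(d['pixels'],cv2.COLOR_RGB2BGR)); pickle.dump(d,open(f'pics/{f}.pkl','wb')); return d
def load(f): return pickle.load(open(f'pics/{f}.pkl','rb'))
def back(d,uv,z):
    uv=np.array(uv,float).reshape(-1,1,2)
    n=cv2.undistortPoints(uv,np.array(d['mtx']),np.array(d['distortion'])).reshape(-1,2)
    R=cv2.Rodrigues(np.array(d['rvec'],float))[0]; t=np.array(d['tvec'],float).ravel()
    c=-R.T@t; r=np.c_[n,np.ones(len(n))]@R
    z=np.broadcast_to(z,len(n)); return c+r*((z-c[2])/r[:,2])[:,None]
def proj(d,P): return cv2.projectPoints(np.array(P,float).reshape(-1,3),np.array(d['rvec'],float),np.array(d['tvec'],float),np.array(d['mtx']),np.array(d['distortion']))[0].reshape(-1,2)
E
python3 - <<'E'
from h import *
a=grab('scene','s0');b=grab('top','t0')
print(telemetry.state())
im=cv2.imread('pics/t0.png'); cv2.imwrite('pics/t0b.png',cv2.resize(im,(800,600),interpolation=cv2.INTER_CUBIC))
E
```

```text
pics
{'time_s': 0.1, 'qpos': array([ 6.72649198e+01,  1.83471956e+01,  8.96973805e+01,  1.09108633e-03,
        7.20445356e+01, -1.14577787e+00]), 'qvel': array([-0.01589561, -0.11130422, -0.33419958, -0.05230472, -0.11153309,
       -0.06756601]), 'effort': array([ 1.78029692e-03, -4.13326406e+01, -2.32513368e+01,  7.30044139e-02,
        4.22083342e-02, -5.17222122e-05]), 'ee_pos': array([211.40803271, 534.29043955, 235.22596934]), 'ee_rot': array([-1.79910927e+02, -2.81911369e-03,  1.58410358e+02]), 'force': array([-0.4888712 , -0.23217448,  0.27075793]), 'torque': array([-0.01845408,  0.00912543, -0.06306421]), 'gripper_width': 91.23971775433277}
```

View pics/t0b.png

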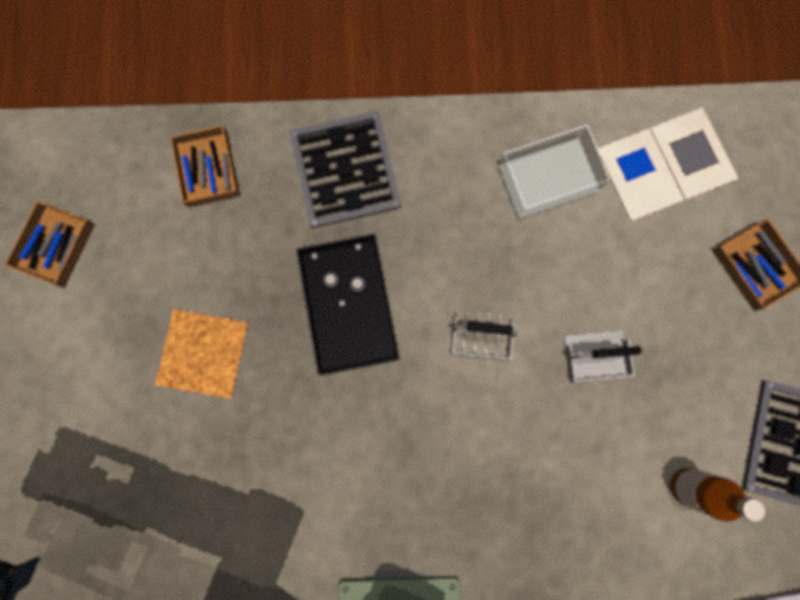

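View pics/s0.png

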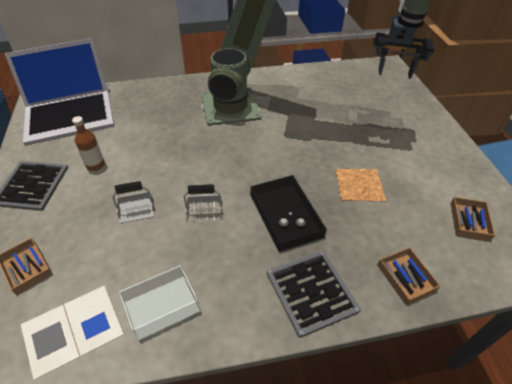

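The pictures show the wire scoop at (482,338) and the solid scoop at (600,357) in the enlarged top view. The tray is at (348,304), with wheels at (331,280) and (358,284), and balls at (314,256), (358,247) and (342,303). The mat is at (202,353).

Run:
```python
from h import *
d=load('t0'); s=.64
def B(pts,z): return np.round(back(d,np.array(pts)*s,z),1)
print('mat',B([(174,310),(247,320),(233,398),(155,386),(202,353)],3))
print('tray',B([(297,248),(375,235),(398,360),(321,373)],40))
print('wheels',B([(331,280),(358,284)],20),'balls',B([(314,256),(358,247),(342,303)],9))
print('grip',B([(468,326),(514,330)],110)); print('scoopbase',B([(450,355),(511,359)],28))
R=cv2.Rodrigues(d['rvec'])[0]; print('cam',-R.T@np.array(d['tvec']).ravel())
im=cv2.imread('pics/t0.png')[185:250,270:420]
im2=cv2.imread('pics/s0.png')[170:235,100:250]
cv2.imwrite('pics/c1.png',cv2.resize(np.vstack([im,im2]),None,fx=4.5,fy=4.5,interpolation=cv2.INTER_CUBIC))
```

```text
mat [[572.2 396.3   3. ]
 [549.7 263.    3. ]
 [410.5 286.4   3. ]
 [435.9 426.3   3. ]
 [492.3 343.6   3. ]]
tray [[671.8 164.4  40. ]
 [691.1  24.6  40. ]
 [467.4 -10.2  40. ]
 [449.  123.5  40. ]]
wheels [[615.7 107.   20. ]
 [606.8  58.3  20. ]] balls [[663.5 139.1   9. ]
 [677.9  58.    9. ]
 [574.7  88.9   9. ]]
grip [[ 515.7 -126.2  110. ]
 [ 507.  -199.9  110. ]]
scoopbase [[ 474.  -101.3   28. ]
 [ 464.  -207.1   28. ]]
cam [ 421.58662598  -27.01447767 1034.60860179]
```

View pics/c1.png

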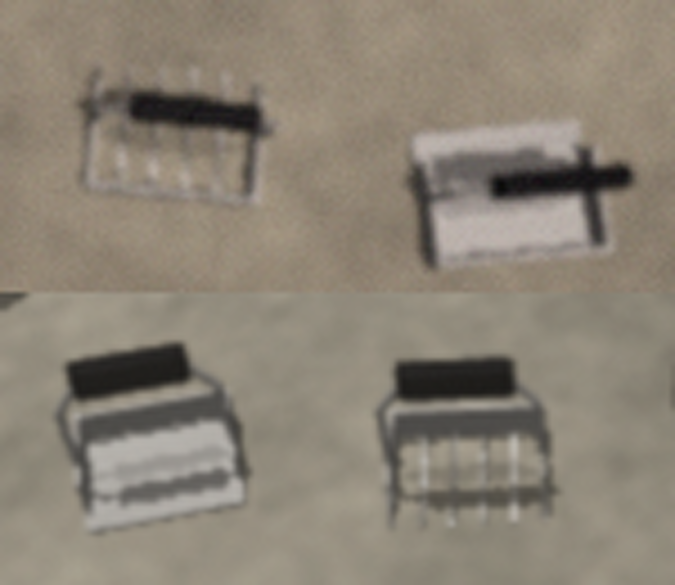

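```bash
python3 -m inch '[{"x":-1.3,"y":-1.3},{"x":-2.6,"y":-2.6},{"x":-2.6,"y":-2.6},{"x":-2.6,"y":-2.6},{"x":-2.6,"y":-2.6},{"x":-2.6,"y":-2.6},{"x":-2.6,"y":-2.6},{"x":-2.6,"y":-2.6},{"x":-2.6,"y":-2.6},{"x":-2.6,"y":-2.6},{"x":-2.6,"y":-2.6},{"x":-2.6,"y":-2.6}]'
python3 -m inch '[{"x":-2.6,"y":-2.6},{"x":-2.6,"y":-2.6},{"x":-2.6,"y":-2.6},{"x":-2.6,"y":-2.6},{"x":-2.6,"y":-2.6},{"x":-2.6,"y":-2.6},{"x":-2.6,"y":-2.6},{"x":-2.6,"y":-2.6},{"x":-2.0,"y":-2.2},{"x":-1.0,"y":-1.1},{}]'
python3 -m inch '[{"yaw":1},{"yaw":1},{"yaw":1},{"yaw":1},{"yaw":1},{"yaw":1},{"yaw":1},{"yaw":1}]'
python3 -m inch '[{"yaw":1},{"yaw":1},{"yaw":1},{"yaw":1},{"yaw":1},{"yaw":1},{"yaw":0.9},{},{}]'
python3 - <<'E'
from h import *
grab('wrist','w0')
E
```

```text
invalid input
invalid input
invalid input
invalid input
```

View pics/w0.png

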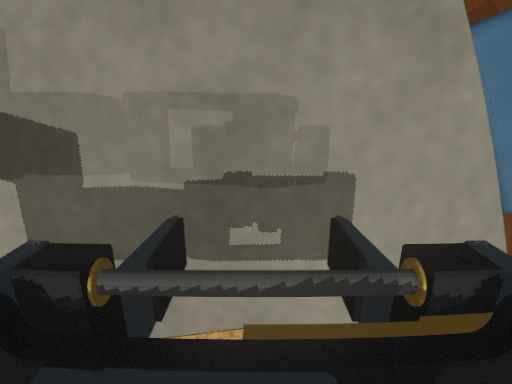

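The moves were refused, and the picture only shows bare table under the start pose. I'll retry with every key filled in.

```bash
python3 -m inch '[{"x":-1.3,"y":-1.3,"z":0,"yaw":0,"gripper":1}]'; python3 -m inch --help | head -20
```

```text
time_s: 0.23
ee_pos: [218.2, 519.6, 235.3]
ee_rot: [179.9, -0.1, 158.5]
force: [-0.6, -0.0, 0.6]
gripper_width: 91.3invalid input: not JSON, or not a number
```

```bash
python3 -m inch '[{"x":-2.6,"y":-2.6,"z":0,"yaw":0,"gripper":1},{"x":-2.6,"y":-2.6,"z":0,"yaw":0,"gripper":1},{"x":-2.6,"y":-2.6,"z":0,"yaw":0,"gripper":1},{"x":-2.6,"y":-2.6,"z":0,"yaw":0,"gripper":1},{"x":-2.6,"y":-2.6,"z":0,"yaw":0,"gripper":1},{"x":-2.6,"y":-2.6,"z":0,"yaw":0,"gripper":1},{"x":-2.6,"y":-2.6,"z":0,"yaw":0,"gripper":1},{"x":-2.6,"y":-2.6,"z":0,"yaw":0,"gripper":1},{"x":-2.6,"y":-2.6,"z":0,"yaw":0,"gripper":1},{"x":-2.6,"y":-2.6,"z":0,"yaw":0,"gripper":1}]' >/dev/null
python3 -m inch '[{"x":-2.6,"y":-2.6,"z":0,"yaw":0,"gripper":1},{"x":-2.6,"y":-2.6,"z":0,"yaw":0,"gripper":1},{"x":-2.6,"y":-2.6,"z":0,"yaw":0,"gripper":1},{"x":-2.6,"y":-2.6,"z":0,"yaw":0,"gripper":1},{"x":-2.6,"y":-2.6,"z":0,"yaw":0,"gripper":1},{"x":-2.6,"y":-2.6,"z":0,"yaw":0,"gripper":1},{"x":-2.6,"y":-2.6,"z":0,"yaw":0,"gripper":1},{"x":-2.6,"y":-2.6,"z":0,"yaw":0,"gripper":1},{"x":-2.6,"y":-2.6,"z":0,"yaw":0,"gripper":1},{"x":-1.5,"y":-1.5,"z":0,"yaw":0,"gripper":1}]'
python3 -m inch '[{"x":0,"y":0,"z":0,"yaw":1,"gripper":1},{"x":0,"y":0,"z":0,"yaw":1,"gripper":1},{"x":0,"y":0,"z":0,"yaw":1,"gripper":1},{"x":0,"y":0,"z":0,"yaw":1,"gripper":1},{"x":0,"y":0,"z":0,"yaw":1,"gripper":1},{"x":0,"y":0,"z":0,"yaw":1,"gripper":1},{"x":0,"y":0,"z":0,"yaw":1,"gripper":1},{"x":0,"y":0,"z":0,"yaw":1,"gripper":1}]' >/dev/null
python3 -m inch '[{"x":0,"y":0,"z":0,"yaw":1,"gripper":1},{"x":0,"y":0,"z":0,"yaw":1,"gripper":1},{"x":0,"y":0,"z":0,"yaw":1,"gripper":1},{"x":0,"y":0,"z":0,"yaw":1,"gripper":1},{"x":0,"y":0,"z":0,"yaw":1,"gripper":1},{"x":0,"y":0,"z":0,"yaw":1,"gripper":1},{"x":0,"y":0,"z":0,"yaw":0.9,"gripper":1},{"x":0,"y":0,"z":0,"yaw":0,"gripper":1},{"x":0,"y":0,"z":0,"yaw":0,"gripper":1}]'
python3 - <<'E'
from h import *
grab('wrist','w1')
E
```

```text
time_s: 1.9
ee_pos: [505.9, -146.2, 235.6]
ee_rot: [-180.0, 0.0, 158.3]
force: [0.1, 0.4, -0.7]
gripper_width: 91.5
time_s: 3.32
ee_pos: [504.7, -142.7, 235.7]
ee_rot: [-180.0, -0.0, 84.0]
force: [-0.2, -0.3, 0.8]
gripper_width: 91.4
```

View pics/w1.png

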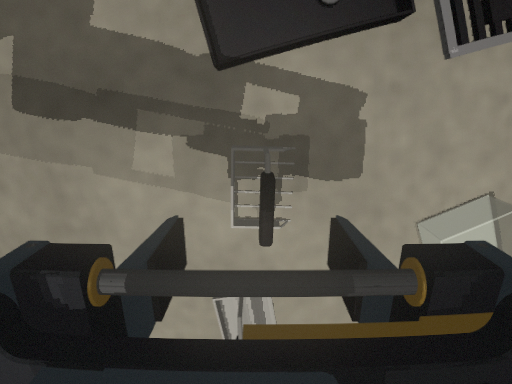

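The wrist view shows the wire scoop's grip running from (267,172) to (266,245), with its back wall at column 232 and its front pointing right. It is nearly aligned with the jaws.

Run:
```python
from h import *
d=load('w1')
g=d['pixels'].astype(int).sum(2)
m=(g[165:255,250:285]<130).astype(np.uint8)
n,l,s,c=cv2.connectedComponentsWithStats(m); i=1+s[1:,4].argmax()
ys,xs=np.where(l==i); r=cv2.minAreaRect(np.c_[xs+250,ys+165].astype(np.float32)); print(r, n)
p=cv2.boxPoints(r); print(np.round(back(d,p,110),1))
print(np.round(back(d,[(267,173),(266,245)],114),1)); print('wall',np.round(back(d,[(232,149),(232,227)],28),1))
b=load('t0'); print('t0 grip check')
for P in ([511,-159,114],[511,-163,114]): print(proj(b,P)/.64, proj(d,P), proj(load('s0'),P))
```

```text
((267.2308349609375, 191.57437133789062), (13.625767707824707, 38.91172409057617), 1.9091522693634033) 9
[[ 507.  -159.8  110. ]
 [ 512.2 -120.9  110. ]
 [ 525.1 -122.7  110. ]
 [ 520.4 -161.7  110. ]]
[[ 517.7 -121.7  114. ]
 [ 509.7 -195.6  114. ]]
wall [[ 479.5 -106.4   28. ]
 [ 466.6 -207.2   28. ]]
t0 grip check
[[488.77820544 328.03823588]] [[263.80176649 211.00782913]] [[201.29489079 183.74505676]]
[[491.26990537 327.96436665]] [[264.19726338 214.84049754]] [[199.8642193  183.94000408]]
```

```bash
python3 -m inch '[{"x":-1.68,"y":1.0,"z":1,"yaw":0.1,"gripper":1},{"x":0,"y":0,"z":2.5,"yaw":0,"gripper":1},{"x":0,"y":0,"z":2.5,"yaw":0,"gripper":1},{"x":0,"y":0,"z":2.5,"yaw":0,"gripper":1},{"x":0,"y":0,"z":2.5,"yaw":0,"gripper":1},{"x":0,"y":0,"z":1.5,"yaw":0,"gripper":1},{"x":0,"y":0,"z":0.8,"yaw":0,"gripper":1},{"x":0,"y":0,"z":0,"yaw":0,"gripper":1},{"x":0,"y":0,"z":0,"yaw":0,"gripper":1}]'
python3 -m inch '[{"x":0,"y":0,"z":0,"yaw":0,"gripper":-0.4},{"x":0,"y":0,"z":0,"yaw":0,"gripper":-0.5},{"x":0,"y":0,"z":0,"yaw":0,"gripper":-0.6},{"x":0,"y":0,"z":0,"yaw":0,"gripper":-0.7},{"x":0,"y":0,"z":0,"yaw":0,"gripper":-0.8},{"x":0,"y":0,"z":0,"yaw":0,"gripper":-0.9},{"x":0,"y":0,"z":0,"yaw":0,"gripper":-1},{"x":0,"y":0,"z":0,"yaw":0,"gripper":-1},{"x":0,"y":0,"z":0,"yaw":0,"gripper":-1},{"x":0,"y":0,"z":0,"yaw":0,"gripper":-1}]' 40
python3 -m inch '[{"x":0,"y":0,"z":0,"yaw":0,"gripper":-1},{"x":0,"y":0,"z":0,"yaw":0,"gripper":-1},{"x":0,"y":0,"z":0,"yaw":0,"gripper":-1},{"x":0,"y":0,"z":0,"yaw":0,"gripper":-1}]' 40
```

```text
time_s: 4.12
ee_pos: [513.4, -160.6, 103.3]
ee_rot: [180.0, 0.0, 83.4]
force: [0.9, -0.9, 0.7]
gripper_width: 91.3
time_s: 4.95
ee_pos: [513.0, -160.5, 102.9]
ee_rot: [-180.0, -0.0, 83.4]
force: [1.2, 0.1, 1.2]
gripper_width: 27.6
time_s: 5.28
ee_pos: [512.8, -160.4, 103.0]
ee_rot: [-180.0, -0.0, 83.4]
force: [-1.4, 0.5, 1.6]
gripper_width: 13.7
```

```bash
python3 -m inch '[{"x":0,"y":0,"z":-0.5,"yaw":0,"gripper":-1},{"x":0,"y":0,"z":-1.5,"yaw":0,"gripper":-1},{"x":0,"y":0,"z":-2,"yaw":0,"gripper":-1},{"x":0,"y":0,"z":-2,"yaw":0,"gripper":-1},{"x":0,"y":0,"z":-2,"yaw":0,"gripper":-1},{"x":0,"y":0,"z":-2,"yaw":0,"gripper":-1},{"x":0,"y":0,"z":-2,"yaw":0,"gripper":-1},{"x":0,"y":0,"z":-1.5,"yaw":0,"gripper":-1},{"x":0,"y":0,"z":-0.5,"yaw":0,"gripper":-1}]' 50
python3 -m inch '[{"x":1,"y":0,"z":0,"yaw":-0.4,"gripper":-1},{"x":2,"y":0,"z":0,"yaw":-0.4,"gripper":-1},{"x":2,"y":0,"z":0,"yaw":-0.4,"gripper":-1},{"x":2,"y":0,"z":0,"yaw":-0.4,"gripper":-1},{"x":2,"y":0,"z":0,"yaw":-0.4,"gripper":-1},{"x":1.5,"y":0,"z":0,"yaw":-0.4,"gripper":-1},{"x":1,"y":0,"z":0,"yaw":-0.4,"gripper":-1},{"x":0.5,"y":0,"z":0,"yaw":-0.44,"gripper":-1},{"x":0,"y":0,"z":0,"yaw":0,"gripper":-1},{"x":0,"y":0,"z":0,"yaw":0,"gripper":-1},{"x":0,"y":0,"z":0,"yaw":0,"gripper":-1}]'
python3 - <<'E'
from h import *
grab('wrist','w2'); grab('top','t2')
a=cv2.imread('pics/w2.png'); cv2.imwrite('pics/w2b.png',cv2.resize(a,(800,600),interpolation=cv2.INTER_CUBIC))
E
```

```text
time_s: 6.03
ee_pos: [514.1, -160.9, 245.6]
ee_rot: [179.7, 0.1, 83.4]
force: [0.4, 0.4, -1.2]
gripper_width: 13.6
time_s: 6.95
ee_pos: [513.8, -41.0, 242.4]
ee_rot: [-180.0, -0.0, 99.6]
force: [-1.0, -0.4, -0.9]
gripper_width: 13.6
```

View pics/w2b.png

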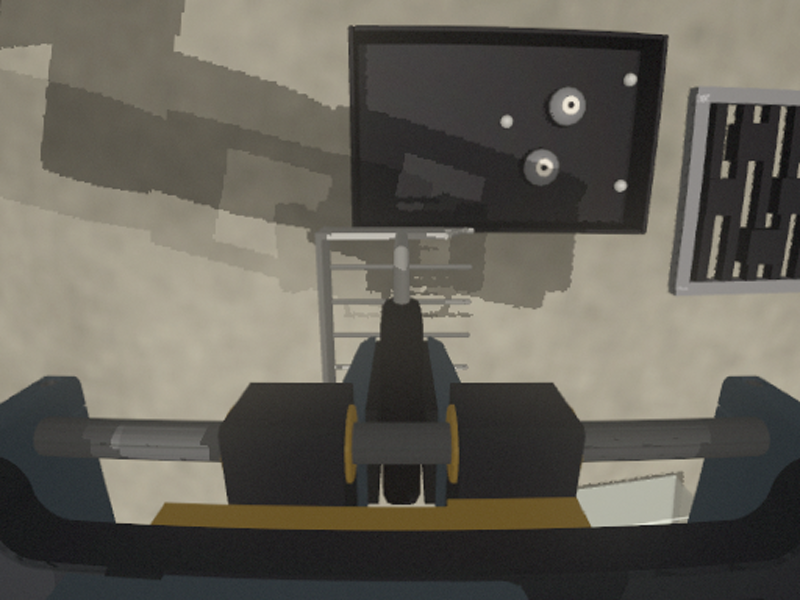

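The wrist view shows the gripped scoop at the bottom, well aligned. The tray's corners are at (349,26), (667,36), (645,234) and (352,228). The wheels are at (571,104) and (544,167), and the balls at (506,121), (630,79) and (620,186), in 800-wide pixels.

Run:
```python
from h import *
d=load('w2'); s=.64
B=lambda p,z: back(d,np.array(p)*s,z)[:,:2]
c=B([(352,228),(349,26),(667,36),(645,234)],40); print(c.round(1))
x=(c[2]+c[3]-c[0]-c[1])/2; y=(c[1]+c[2]-c[0]-c[3])/2; print('len',np.hypot(*x),np.hypot(*y),'yaw',np.degrees(np.arctan2(x[1],x[0])),np.degrees(np.arctan2(-y[0],y[1])))
o=c.mean(0); th=np.arctan2(x[1],x[0]); R=np.array([[np.cos(th),np.sin(th)],[-np.sin(th),np.cos(th)]])
print('o',o)
pts=np.vstack([B([(567,106),(541,167)],16),B([(630,79),(506,121),(620,186)],9)])
print(pts.round(1)); print('tray frame',((pts-o)@R.T).round(1))
# scoop: side wall top left (y=+50,z=~170.. ) 
zb=242.4-103
print('scoop backwall top corner, front tip', B([(320,233)],zb+28), B([(470,266),(470,301),(470,335)],zb+3))
print('top-cam tray/mat check', proj(load('t2'),[[*o,40],[492,344,3]])/s)
```

```text
[[471.6 -10. ]
 [449.3 129.1]
 [672.8 165.6]
 [696.8  24.7]]
len 227.1658151778886 141.90547931050514 yaw 9.015867011635537 9.370262922830296
o [572.61967259  77.32951927]
[[619.5 108.4]
 [610.1  59.9]
 [666.6 139.4]
 [576.4  89.6]
 [680.9  57.8]]
tray frame [[ 51.1  23.3]
 [ 34.3 -23.1]
 [102.5  46.6]
 [  5.7  11.5]
 [103.9 -36.3]]
scoop backwall top corner, front tip [[467.15259875   2.48521717]] [[547.38768304  -5.81410952]
 [551.56457253 -25.51720402]
 [555.83815782 -45.50965576]]
top-cam tray/mat check [[346.57982115 301.44734748]
 [201.75680059 353.1691044 ]]
```

```bash
python3 -m inch '[{"x":1,"y":0.2,"z":0,"yaw":0.06,"gripper":-1},{"x":2,"y":0.3,"z":0,"yaw":0,"gripper":-1},{"x":2,"y":0.3,"z":0,"yaw":0,"gripper":-1},{"x":2,"y":0.3,"z":0,"yaw":0,"gripper":-1},{"x":2,"y":0.3,"z":0,"yaw":0,"gripper":-1},{"x":1.5,"y":0.3,"z":0,"yaw":0,"gripper":-1},{"x":0.94,"y":0.1,"z":0,"yaw":0,"gripper":-1},{"x":0,"y":0,"z":0,"yaw":0,"gripper":-1},{"x":0,"y":0,"z":0,"yaw":0,"gripper":-1},{"x":0,"y":0,"z":0,"yaw":0,"gripper":-1}]'
python3 -m inch '[{"x":0,"y":0,"z":1,"yaw":0,"gripper":-1},{"x":0,"y":0,"z":2,"yaw":0,"gripper":-1},{"x":0,"y":0,"z":2,"yaw":0,"gripper":-1},{"x":0,"y":0,"z":2,"yaw":0,"gripper":-1},{"x":0,"y":0,"z":1,"yaw":0,"gripper":-1},{"x":0,"y":0,"z":0,"yaw":0,"gripper":-1},{"x":0,"y":0,"z":0,"yaw":0,"gripper":-1}]'
python3 - <<'E'
from h import *
grab('scene','s3'); grab('top','t3'); grab('wrist','w3')
a=cv2.imread('pics/s3.png')[130:270,210:360]; b=cv2.imread('pics/t3.png')[130:270,160:310]
cv2.imwrite('pics/c3.png',cv2.resize(np.hstack([a,b]),None,fx=2.66,fy=2.66,interpolation=cv2.INTER_CUBIC))
E
```

```text
time_s: 7.88
ee_pos: [513.1, 74.4, 242.9]
ee_rot: [-180.0, 0.0, 99.3]
force: [-1.1, 0.0, -1.7]
gripper_width: 13.7
time_s: 8.47
ee_pos: [513.1, 74.6, 162.7]
ee_rot: [-180.0, -0.0, 99.3]
force: [0.3, 0.0, -0.8]
gripper_width: 14.1
```

View pics/c3.png

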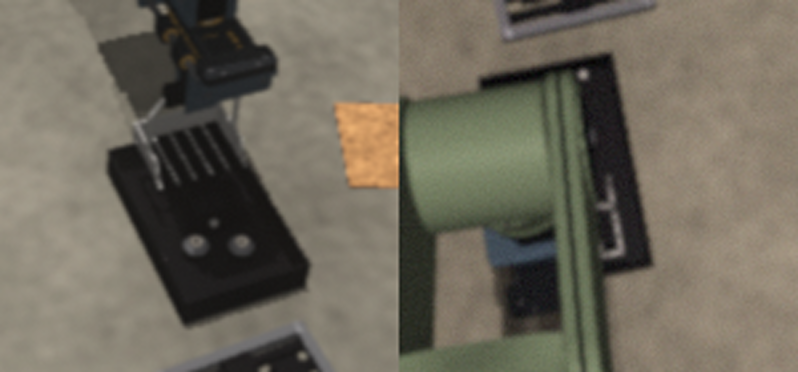

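The scoop sits over the tray's near half, level and pointing at the wheels. I'll lower it to the floor.

```bash
python3 -m inch '[{"x":0,"y":0,"z":1,"yaw":0,"gripper":-1},{"x":0,"y":0,"z":1,"yaw":0,"gripper":-1},{"x":0,"y":0,"z":1,"yaw":0,"gripper":-1},{"x":0,"y":0,"z":1,"yaw":0,"gripper":-1},{"x":0,"y":0,"z":0.8,"yaw":0,"gripper":-1},{"x":0,"y":0,"z":0.4,"yaw":0,"gripper":-1},{"x":0,"y":0,"z":0,"yaw":0,"gripper":-1},{"x":0,"y":0,"z":0,"yaw":0,"gripper":-1}]'
for i in 1 2 ; do python3 -m inch '[{"x":0,"y":0,"z":0.15,"yaw":0,"gripper":-1},{"x":0,"y":0,"z":0,"yaw":0,"gripper":-1},{"x":0,"y":0,"z":0,"yaw":0,"gripper":-1}]'; done
```

```text
time_s: 9.28
ee_pos: [513.2, 75.0, 110.7]
ee_rot: [-180.0, -0.0, 99.3]
force: [0.1, -0.7, -1.7]
gripper_width: 13.6
time_s: 9.53
ee_pos: [513.4, 75.0, 109.8]
ee_rot: [180.0, -0.0, 99.3]
force: [0.3, -0.8, -1.9]
gripper_width: 13.8
time_s: 9.78
ee_pos: [513.1, 75.0, 108.0]
ee_rot: [180.0, -0.0, 99.3]
force: [0.1, 0.0, -0.7]
gripper_width: 13.7
```

```bash
for i in 1 2 3; do python3 -m inch '[{"x":0,"y":0,"z":0.07,"yaw":0,"gripper":-1},{"x":0,"y":0,"z":0,"yaw":0,"gripper":-1},{"x":0,"y":0,"z":0,"yaw":0,"gripper":-1}]' | egrep 'pos|force'; done
```

```text
ee_pos: [513.1, 75.0, 107.2]
force: [-0.9, -0.1, -0.7]
ee_pos: [513.3, 75.1, 107.0]
force: [0.6, 0.7, 3.3]
ee_pos: [513.4, 75.1, 106.9]
force: [-0.2, 0.3, 8.1]
```

```bash
python3 -m inch '[{"x":0,"y":0.2,"z":-0.04,"yaw":0,"gripper":-1},{"x":0,"y":0.4,"z":0,"yaw":0,"gripper":-1},{"x":0,"y":0.4,"z":0,"yaw":0,"gripper":-1},{"x":0,"y":0.4,"z":0,"yaw":0,"gripper":-1},{"x":0,"y":0.4,"z":0,"yaw":0,"gripper":-1},{"x":0,"y":0.4,"z":0,"yaw":0,"gripper":-1},{"x":0,"y":0.4,"z":0,"yaw":0,"gripper":-1},{"x":0,"y":0.4,"z":0,"yaw":0,"gripper":-1},{"x":0,"y":0.4,"z":0,"yaw":0,"gripper":-1},{"x":0,"y":0.4,"z":0,"yaw":0,"gripper":-1},{"x":0,"y":0.4,"z":0,"yaw":0,"gripper":-1},{"x":0,"y":0.4,"z":0,"yaw":0,"gripper":-1}]'
python3 -m inch '[{"x":0,"y":0.4,"z":0,"yaw":0,"gripper":-1},{"x":0,"y":0.4,"z":0,"yaw":0,"gripper":-1},{"x":0,"y":0.4,"z":0,"yaw":0,"gripper":-1},{"x":0,"y":0.4,"z":0,"yaw":0,"gripper":-1},{"x":0,"y":0.4,"z":0,"yaw":0,"gripper":-1},{"x":0,"y":0.4,"z":0,"yaw":0,"gripper":-1},{"x":0,"y":0.4,"z":0,"yaw":0,"gripper":-1},{"x":0,"y":0.4,"z":0,"yaw":0,"gripper":-1},{"x":0,"y":0.4,"z":0,"yaw":0,"gripper":-1},{"x":0,"y":0.4,"z":0,"yaw":0,"gripper":-1},{"x":0,"y":0.2,"z":0,"yaw":0,"gripper":-1},{"x":0,"y":0,"z":0,"yaw":0,"gripper":-1}]'
python3 - <<'E'
from h import *
grab('scene','s4'); grab('top','t4'); grab('wrist','w4')
a=cv2.imread('pics/s4.png')[150:260,220:340]
b=cv2.imread('pics/w4.png')[80:300,140:380]
cv2.imwrite('pics/c4.png',np.hstack([cv2.resize(a,(400,367),interpolation=cv2.INTER_CUBIC),cv2.resize(b,(400,367),interpolation=cv2.INTER_CUBIC)]))
E
```

```text
time_s: 11.53
ee_pos: [555.0, 81.9, 107.0]
ee_rot: [-179.5, -0.0, 99.3]
force: [-15.4, -2.6, 22.5]
gripper_width: 14.0
time_s: 12.53
ee_pos: [598.7, 89.1, 106.7]
ee_rot: [-179.8, -0.0, 99.3]
force: [-8.6, -1.5, 11.3]
gripper_width: 13.6
```

View pics/c4.png

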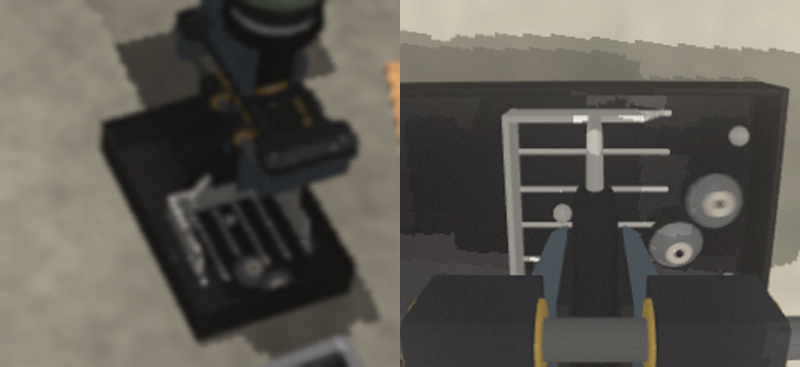

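Ball b is in a gap inside the scoop and both wheels are at or ahead of the bar tips, being pushed to the end wall. I'll continue gently.

```bash
python3 -m inch '[{"x":0,"y":0.2,"z":-0.03,"yaw":0,"gripper":-1},{"x":0,"y":0.3,"z":0,"yaw":0,"gripper":-1},{"x":0,"y":0.3,"z":0,"yaw":0,"gripper":-1},{"x":0,"y":0.3,"z":0,"yaw":0,"gripper":-1},{"x":0,"y":0.3,"z":0,"yaw":0,"gripper":-1},{"x":0,"y":0.3,"z":0,"yaw":0,"gripper":-1},{"x":0,"y":0.2,"z":0,"yaw":0,"gripper":-1},{"x":0,"y":0,"z":0,"yaw":0,"gripper":-1}]'
python3 -m inch '[{"x":0,"y":0.2,"z":0,"yaw":0,"gripper":-1},{"x":0,"y":0.2,"z":0,"yaw":0,"gripper":-1},{"x":0,"y":0.2,"z":0,"yaw":0,"gripper":-1},{"x":0,"y":0.2,"z":0,"yaw":0,"gripper":-1},{"x":0,"y":0.2,"z":0,"yaw":0,"gripper":-1},{"x":0,"y":0,"z":0,"yaw":0,"gripper":-1}]'
python3 - <<'E'
from h import *
grab('scene','s5'); grab('wrist','w5')
a=cv2.imread('pics/s5.png')[150:260,220:340]
b=cv2.imread('pics/w5.png')[80:300,140:380]
cv2.imwrite('pics/c5.png',np.hstack([cv2.resize(a,(400,367),interpolation=cv2.INTER_CUBIC),cv2.resize(b,(400,367),interpolation=cv2.INTER_CUBIC)]))
E
```

```text
time_s: 13.35
ee_pos: [618.4, 92.3, 106.8]
ee_rot: [-179.9, -0.0, 99.3]
force: [-5.2, -1.2, 8.2]
gripper_width: 13.5
time_s: 13.85
ee_pos: [628.1, 93.9, 106.8]
ee_rot: [-179.9, -0.0, 99.3]
force: [-6.4, -1.1, 8.3]
gripper_width: 13.7
```

View pics/c5.png

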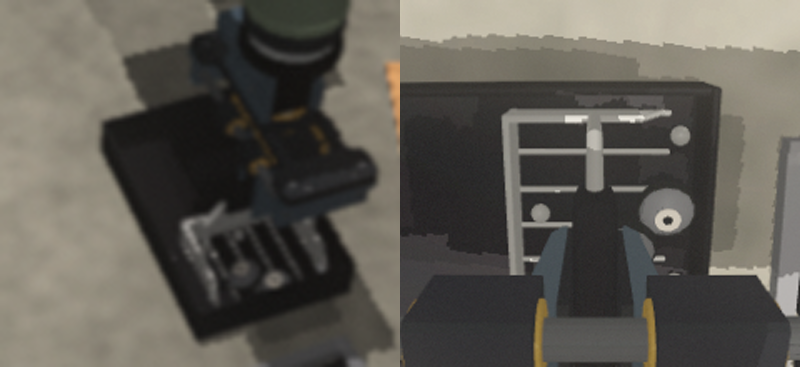

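Both wheels now appear to be up on the bars, with balls a, b and c in gaps or near the wall. I'll advance a little further while watching the force.

```bash
for i in 1 2 3; do python3 -m inch '[{"x":0,"y":0.12,"z":0,"yaw":0,"gripper":-1},{"x":0,"y":0.12,"z":0,"yaw":0,"gripper":-1},{"x":0,"y":0,"z":0,"yaw":0,"gripper":-1}]'| egrep 'pos|force'; done
```

```text
ee_pos: [630.1, 94.2, 106.7]
force: [-7.5, -1.5, 10.3]
ee_pos: [632.4, 94.6, 106.8]
force: [-3.4, -0.6, 5.9]
ee_pos: [634.7, 95.0, 106.8]
force: [-7.7, -1.5, 9.5]
```

```bash
for i in 1 2; do python3 -m inch '[{"x":0,"y":0.1,"z":0,"yaw":0,"gripper":-1},{"x":0,"y":0,"z":0,"yaw":0,"gripper":-1},{"x":0,"y":0,"z":0,"yaw":0,"gripper":-1}]'| egrep 'pos|force'; done
python3 - <<'E'
from h import *
grab('wrist','w6');grab('scene','s6')
a=cv2.imread('pics/s6.png')[150:260,220:340]
b=cv2.imread('pics/w6.png')[80:300,140:380]
cv2.imwrite('pics/c6.png',np.hstack([cv2.resize(a,(400,367),interpolation=cv2.INTER_CUBIC),cv2.resize(b,(400,367),interpolation=cv2.INTER_CUBIC)]))
E
```

```text
ee_pos: [634.9, 95.0, 106.8]
force: [-8.8, -1.9, 10.3]
ee_pos: [636.6, 95.3, 106.8]
force: [-7.3, -1.0, 9.1]
```

View pics/c6.png

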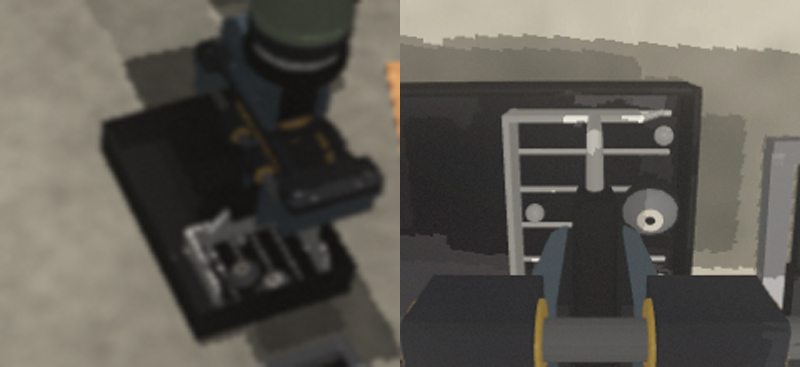

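```bash
python3 -m inch '[{"x":0,"y":0,"z":-0.1,"yaw":0,"gripper":-1},{"x":0,"y":0,"z":-0.2,"yaw":0,"gripper":-1},{"x":0,"y":0,"z":-0.3,"yaw":0,"gripper":-1},{"x":0,"y":0,"z":-0.4,"yaw":0,"gripper":-1},{"x":0,"y":-0.05,"z":-0.4,"yaw":0,"gripper":-1},{"x":0,"y":-0.1,"z":-0.3,"yaw":0,"gripper":-1},{"x":0,"y":-0.1,"z":-0.2,"yaw":0,"gripper":-1},{"x":0,"y":-0.05,"z":-0.1,"yaw":0,"gripper":-1},{"x":0,"y":0,"z":0,"yaw":0,"gripper":-1},{"x":0,"y":0,"z":0,"yaw":0,"gripper":-1}]'
python3 - <<'E'
from h import *
grab('wrist','w7');grab('scene','s7')
a=cv2.imread('pics/s7.png')[150:260,220:340]
b=cv2.imread('pics/w7.png')[80:300,140:380]
cv2.imwrite('pics/c7.png',np.hstack([cv2.resize(a,(400,367),interpolation=cv2.INTER_CUBIC),cv2.resize(b,(400,367),interpolation=cv2.INTER_CUBIC)]))
E
```

```text
time_s: 16.13
ee_pos: [634.6, 94.9, 126.6]
ee_rot: [180.0, -0.0, 99.3]
force: [-1.1, 0.5, -2.1]
gripper_width: 13.8
```

View pics/c7.png

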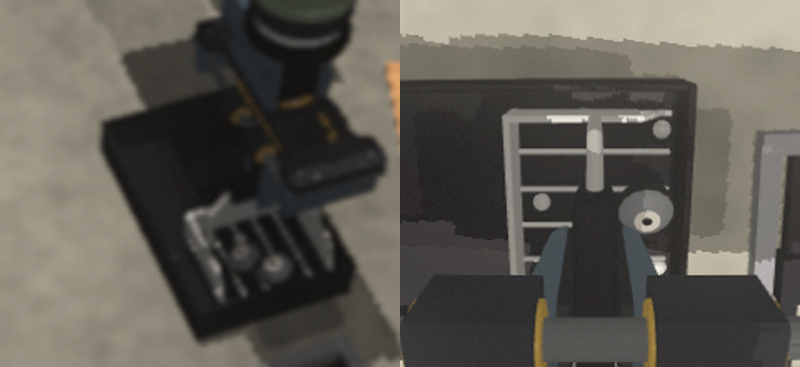

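Lifted 20 mm. Wheel a sits about 12 mm behind the tips and wheel b is deeper in. All three balls show on the tray floor beneath. Next I'll raise it slowly, clear of the walls.

```bash
python3 -m inch '[{"x":0,"y":0,"z":-0.3,"yaw":0,"gripper":-1},{"x":0,"y":0,"z":-0.6,"yaw":0,"gripper":-1},{"x":0,"y":0,"z":-0.9,"yaw":0,"gripper":-1},{"x":0,"y":0,"z":-0.9,"yaw":0,"gripper":-1},{"x":0,"y":0,"z":-0.9,"yaw":0,"gripper":-1},{"x":0,"y":0,"z":-0.9,"yaw":0,"gripper":-1},{"x":0,"y":0,"z":-0.9,"yaw":0,"gripper":-1},{"x":0,"y":0,"z":-0.9,"yaw":0,"gripper":-1},{"x":0,"y":0,"z":-0.6,"yaw":0,"gripper":-1},{"x":0,"y":0,"z":-0.3,"yaw":0,"gripper":-1},{"x":0,"y":0,"z":0,"yaw":0,"gripper":-1},{"x":0,"y":0,"z":0,"yaw":0,"gripper":-1}]'
python3 -m inch '[{"x":0,"y":0,"z":0,"yaw":0,"gripper":-1},{"x":0,"y":0,"z":0,"yaw":0,"gripper":-1},{"x":0,"y":0,"z":0,"yaw":0,"gripper":-1}]'
python3 -m inch '[{"x":0.3,"y":-0.11,"z":0,"yaw":0,"gripper":-1},{"x":0.6,"y":-0.22,"z":0,"yaw":0,"gripper":-1},{"x":0.9,"y":-0.34,"z":0,"yaw":0,"gripper":-1},{"x":1.2,"y":-0.45,"z":0,"yaw":0,"gripper":-1},{"x":1.6,"y":-0.6,"z":0,"yaw":0,"gripper":-1},{"x":1.6,"y":-0.6,"z":0,"yaw":0,"gripper":-1},{"x":1.6,"y":-0.6,"z":0,"yaw":0,"gripper":-1},{"x":1.6,"y":-0.6,"z":0,"yaw":0,"gripper":-1},{"x":1.6,"y":-0.6,"z":0,"yaw":0,"gripper":-1},{"x":1.6,"y":-0.6,"z":0,"yaw":0,"gripper":-1},{"x":1.6,"y":-0.6,"z":0,"yaw":0,"gripper":-1}]'
python3 -m inch '[{"x":1.6,"y":-0.6,"z":0,"yaw":0,"gripper":-1},{"x":1.6,"y":-0.6,"z":0,"yaw":0,"gripper":-1},{"x":1.6,"y":-0.6,"z":0,"yaw":0,"gripper":-1},{"x":1.6,"y":-0.6,"z":0,"yaw":0,"gripper":-1},{"x":1.6,"y":-0.6,"z":0,"yaw":0,"gripper":-1},{"x":1.6,"y":-0.6,"z":0,"yaw":0,"gripper":-1},{"x":1.2,"y":-0.45,"z":0,"yaw":0,"gripper":-1},{"x":0.9,"y":-0.34,"z":0,"yaw":0,"gripper":-1},{"x":0.6,"y":-0.22,"z":0,"yaw":0,"gripper":-1},{"x":0.3,"y":-0.11,"z":0,"yaw":0,"gripper":-1},{"x":0,"y":0,"z":0,"yaw":0,"gripper":-1},{"x":0,"y":0,"z":0,"yaw":0,"gripper":-1}]'
```

```text
time_s: 17.23
ee_pos: [634.6, 94.9, 198.4]
ee_rot: [-180.0, -0.0, 99.3]
force: [0.5, -0.9, -2.4]
gripper_width: 14.0
time_s: 17.48
ee_pos: [634.5, 94.9, 198.0]
ee_rot: [-179.9, -0.0, 99.3]
force: [0.4, 0.1, -2.4]
gripper_width: 13.5
time_s: 18.4
ee_pos: [557.8, 228.2, 198.7]
ee_rot: [-180.0, -0.0, 99.4]
force: [-0.8, -0.3, -1.9]
gripper_width: 13.9
time_s: 19.4
ee_pos: [492.4, 342.8, 198.6]
ee_rot: [180.0, 0.0, 99.3]
force: [-1.0, -0.9, -2.0]
gripper_width: 13.7
```

```bash
python3 -m inch '[{"x":0,"y":0,"z":0.3,"yaw":0,"gripper":-1},{"x":0,"y":0,"z":0.6,"yaw":0,"gripper":-1},{"x":0,"y":0,"z":0.9,"yaw":0,"gripper":-1},{"x":0,"y":0,"z":1.2,"yaw":0,"gripper":-1},{"x":0,"y":0,"z":1.2,"yaw":0,"gripper":-1},{"x":0,"y":0,"z":1.2,"yaw":0,"gripper":-1},{"x":0,"y":0,"z":1.1,"yaw":0,"gripper":-1},{"x":0,"y":0,"z":0.9,"yaw":0,"gripper":-1},{"x":0,"y":0,"z":0.7,"yaw":0,"gripper":-1},{"x":0,"y":0,"z":0.5,"yaw":0,"gripper":-1},{"x":0,"y":0,"z":0.2,"yaw":0,"gripper":-1},{"x":0,"y":0,"z":0,"yaw":0,"gripper":-1}]'
python3 -m inch '[{"x":0,"y":0,"z":0.1,"yaw":0,"gripper":-1},{"x":0,"y":0,"z":0.1,"yaw":0,"gripper":-1},{"x":0,"y":0,"z":0,"yaw":0,"gripper":-1},{"x":0,"y":0,"z":0,"yaw":0,"gripper":-1}]'
```

```text
time_s: 20.4
ee_pos: [492.2, 343.1, 110.2]
ee_rot: [-180.0, 0.0, 99.3]
force: [0.0, 0.3, -2.4]
gripper_width: 14.0
time_s: 20.73
ee_pos: [492.4, 343.3, 108.9]
ee_rot: [180.0, -0.0, 99.3]
force: [1.0, 0.7, -2.3]
gripper_width: 13.7
```

```bash
python3 -m inch '[{"x":0,"y":0,"z":0.07,"yaw":0,"gripper":-1},{"x":0,"y":0,"z":0,"yaw":0,"gripper":-1},{"x":0,"y":0,"z":0,"yaw":0,"gripper":-1}]'
```

```text
time_s: 20.98
ee_pos: [492.3, 343.2, 107.9]
ee_rot: [180.0, -0.0, 99.3]
force: [-0.4, -0.8, -1.5]
gripper_width: 13.4
```

```bash
for i in 1 2 3; do python3 -m inch '[{"x":0,"y":0,"z":0.06,"yaw":0,"gripper":-1},{"x":0,"y":0,"z":0,"yaw":0,"gripper":-1},{"x":0,"y":0,"z":0,"yaw":0,"gripper":-1}]'| egrep 'pos|force'; done
```

```text
ee_pos: [492.2, 343.1, 107.2]
force: [-0.4, -0.4, -1.6]
ee_pos: [492.2, 343.1, 106.6]
force: [0.1, -0.2, -1.7]
ee_pos: [492.3, 343.2, 106.1]
force: [1.0, 0.0, -1.4]
```

```bash
for i in 1 2; do python3 -m inch '[{"x":0,"y":0,"z":0.03,"yaw":0,"gripper":-1},{"x":0,"y":0,"z":0,"yaw":0,"gripper":-1},{"x":0,"y":0,"z":0,"yaw":0,"gripper":-1}]'| egrep 'pos|force'; done
```

```text
ee_pos: [492.3, 343.2, 106.0]
force: [0.6, -0.1, 0.4]
ee_pos: [492.5, 343.3, 106.0]
force: [-0.2, -0.3, 3.3]
```

```bash
python3 -m inch '[{"x":0,"y":0,"z":0,"yaw":0,"gripper":-0.7},{"x":0,"y":0,"z":0,"yaw":0,"gripper":-0.65},{"x":0,"y":0,"z":0,"yaw":0,"gripper":-0.55},{"x":0,"y":0,"z":0,"yaw":0,"gripper":-0.4},{"x":0,"y":0,"z":0,"yaw":0,"gripper":-0.2},{"x":0,"y":0,"z":0,"yaw":0,"gripper":0},{"x":0,"y":0,"z":0,"yaw":0,"gripper":0},{"x":0,"y":0,"z":0,"yaw":0,"gripper":0}]'
python3 -m inch '[{"x":0,"y":0,"z":-0.3,"yaw":0,"gripper":0},{"x":0,"y":0,"z":-1,"yaw":0,"gripper":0},{"x":0,"y":0,"z":-2,"yaw":0,"gripper":0},{"x":0,"y":0,"z":-2,"yaw":0,"gripper":0},{"x":0,"y":0,"z":-2,"yaw":0,"gripper":0},{"x":0,"y":0,"z":-2,"yaw":0,"gripper":0},{"x":0,"y":0,"z":-2,"yaw":0,"gripper":0},{"x":0,"y":0,"z":-1,"yaw":0,"gripper":0}]'
python3 -m inch '[{"x":-2,"y":0,"z":0,"yaw":0,"gripper":0},{"x":-2,"y":0,"z":0,"yaw":0,"gripper":0},{"x":-2,"y":0,"z":0,"yaw":0,"gripper":0},{"x":-1,"y":0,"z":0,"yaw":0,"gripper":0},{"x":0,"y":0,"z":0,"yaw":0,"gripper":0},{"x":0,"y":0,"z":0,"yaw":0,"gripper":0}]'
python3 - <<'E'
from h import *
grab('wrist','w9');grab('scene','s9');grab('top','t9')
b=cv2.imread('pics/w9.png'); a=cv2.imread('pics/s9.png')[150:250,220:400]; c=cv2.imread('pics/t9.png')[140:260,90:270]
f=lambda i,w,h:cv2.resize(i,(w,h),interpolation=cv2.INTER_CUBIC)
cv2.imwrite('pics/c9.png',np.hstack([f(b,500,375),np.vstack([f(a,300,167),f(c,300,208)])]))
E
```

```text
time_s: 22.9
ee_pos: [492.3, 343.2, 105.4]
ee_rot: [-180.0, -0.0, 99.3]
force: [0.5, -0.8, 0.4]
gripper_width: 45.4
time_s: 23.57
ee_pos: [493.2, 343.8, 232.2]
ee_rot: [179.7, -0.1, 99.3]
force: [0.0, -0.2, -0.0]
gripper_width: 45.3
time_s: 24.07
ee_pos: [503.7, 274.2, 228.6]
ee_rot: [180.0, -0.1, 99.2]
force: [-0.1, 0.2, -0.1]
gripper_width: 45.8
```

View pics/c9.png

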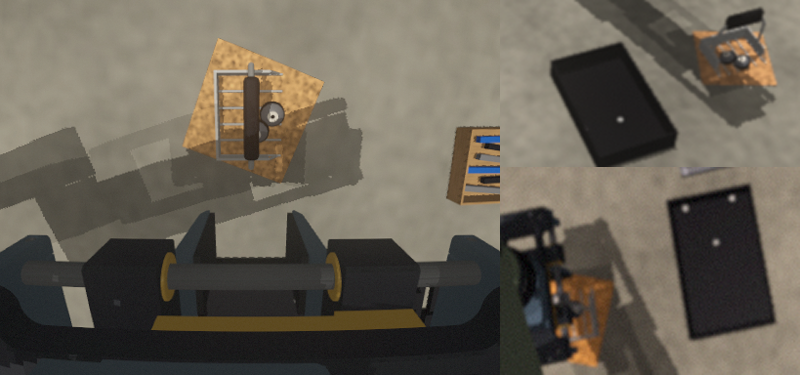

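The last picture shows both wheels in the upright scoop on the mat and three balls in the tray. The mat's corners are at (217,38), (324,80), (285,182) and (183,150), and the grip runs from (251,78) to (251,160). I'll check the centring in numbers and hand in if it is good.

Run:
```python
from h import *
d=load('w9');k=1.024
m=back(d,np.array([(217,38),(324,80),(285,182),(183,150)])*k,3).mean(0); g=back(d,np.array([(251,78),(251,160)])*k,114+3).mean(0)
w=back(d,np.array([(271,115)])*k,3+3.5+18); print(m,g,w,np.hypot(*(m-g)[:2]))
if np.hypot(*(m-g)[:2])<20: env.job_done(); print('handed in')
```

```text
[495.54941024 344.05032894   3.        ] [493.99043623 341.89446537 117.        ] [[517.49249801 347.78147856  24.5       ]] 2.6604788404773423
the job is handed in; nothing more can be done
handed in
```

The job is done and handed in. Both wheels are in the wire-bottomed scoop, which stands upright on the cork mat, and all three balls are still in the tray.

I gripped the wire scoop by its block and lowered it to the floor of the tray's near half. I then pushed it under both wheels up to the far end wall, lifted it level, carried it slowly to the mat and released it.

- **Final position:** the scoop's middle measured about 3 mm from the mat's middle, against a 30 mm limit.
- **Wheels:** the nearer one, wheel_a, sits about 24 mm ahead of the scoop's middle, inside the 45 mm limit. I judged wheel_b, partly hidden under the grip block, only by eye. The gripper stayed well above the wheels throughout.
- **Balls:** three were visible on the tray floor after the scoop was set down.
- **Time and forces:** the arm finished at about 24 s of the 61 s allowed. The highest force I read was about 27 N, during the push; I only read it at the end of each move.

My first batch of moves was refused because every row needs all its keys. That cost no robot time and moved nothing. None of the checks I made failed or disagreed.

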